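Reset a tripped spindle drive behind its push-latch cover

TASK

The spindle drive has tripped: press on the yellow push-latch cover of the grey drive box so that it pops open, press the green reset button inside all the way down, then push the cover back over and press it in until it latches shut again. Only push with the fingers: pick nothing up, leave the red stop button on the bench unpressed and the other things where they stand.

Things in the scene. Friction and masses are not known exactly. Their poses are not given: they have to be found in the camera images.
- drive_box: grey drive box fixed to the bench, 200 (x) x 240 (y) x 80 mm high; origin: centre of its underside, z up. In its top a well, x -80 to +60, y -60 to +60 mm, 50 mm deep, closed by the yellow cover. The latch, a steel cam 20 mm wide, stands in the well at x +45, y +40 mm, its top 10 mm below the box's top.
- cover_press (a point): black spot on the outside of the yellow cover (130 mm hinge to free edge, 115 mm wide, 5 mm thick), where to press: 105 mm from the hinge line, midway across. z is the cover's outward normal, x points from hinge to free edge. From flush to the stop it goes in 6 mm; that takes 2 to 4 N, pressed slowly.
- cover_hinge (a point): middle of the cover's hinge line, 5 mm below the outer face of the cover, at x -75, y 0, z 75 mm of the box (the side near the robot). The hinge line runs along y of the box.
- cover (a joint): cover angle, rad: 0 latched, flush with the box's top; -0.055 pressed in to the stop; positive open, the free edge rising towards the robot, to 1.4: nearly upright, outer face to the robot. Push latch: from latched, press in nearly to the stop and let go: a spring swings it open in about 1 s. From open, push it down past flush nearly to the stop and let go: it stays latched.
- reset_button_top (a point): centre of the top of the green reset button (26 mm across), 16 mm below the top of the box, at x 15, y -15 mm of the box; it moves with the button
- reset_button (a joint): travel of the green button, m: 0 up, 0.006 fully down; pressed straight down, a spring of 5 N at full travel brings it back
- stop_button (a joint): travel of the red stop button, m: 0 up, 0.006 down; not to be pressed
- stop_button_top (a point): top of the red stop button (36 mm across, 22 mm high, on a yellow foot) fixed to the bench; leave alone
- bolt: loose steel bolt 44 mm high standing on its hexagon head (24 mm) on top of the drive box, to the left of the cover (box +y side); origin under its head
- collar: loose brass ring, 32 mm across, 16 mm high, on top of the drive box, to the right of the cover (box -y side); origin at its underside
- red_bin: loose red bin with bolts in it, 100 x 240 x 75 mm high; origin at the centre of its underside
- tool_post: loose steel block with upright bolts, 70 x 90 x 77 mm high; origin at the centre of its underside
- step_block: loose stepped steel clamping block, 100 x 35 x 66 mm high; origin at the centre of its underside
- grease_tin: loose tin, 68 mm across, 85 mm high; origin at the centre of its underside
- spanner: loose spanner, 190 mm long, lying on the bench

How it is judged:
On the way, in this order (a step that is already met when the one before it is completed fails the run):
1. the cover is pressed in past flush with the fingers (value of joint cover below -0.03 rad and contact force between the fingers and cover above 0.5 N).
2. the cover has popped open (value of joint cover above 1.2 rad), for 0.2 s.
3. the green reset button is pressed fully down with the fingers (value of joint reset_button above 0.005 m and contact force between the fingers and reset_button above 1 N), for 0.1 s.
4. the cover is pushed over and pressed in past flush with the fingers (all of step 1).
At the end, for the whole second after the job is handed in: the cover is latched shut (within 0.025 rad of flush) and at rest, the reset button is up again, the stop button unpressed, the bolt and collar still within 20 mm of where they stood (value of joint cover between -0.025 and 0.025 rad and velocity of joint cover between -0.1 and 0.1 rad/s and value of joint each of reset_button, stop_button below 0.002 m and distance of each of bolt, collar from where it was at the start of the episode below 0.02 m); the robot touches nothing.
It fails at once if the red stop button is pressed (value of joint stop_button above 0.003 m).
It fails at once if the bolt or the collar on the box is moved or lifted more than 20 mm (distance of any of bolt, collar from where it was at the start of the episode above 0.02 m).
It fails at once if another loose thing is moved or lifted more than 30 mm (distance of any of red_bin, tool_post, step_block, grease_tin, spanner from where it was at the start of the episode above 0.03 m).
It also fails if it takes over 64 s, if anything falls off the work surface, if the arm or the gripper's body presses on something with over 40 N, if the wrist force passes 120 N, or if a joint passes its speed limit or range.

ROBOT

A 7-joint arm with a two-finger parallel gripper is mounted at the origin on the work surface. World frame = base frame: x ahead of the robot, y to its left, z up, the work surface at z = 0. Lengths are in m, angles in rad, forces in N, time in s.
With the tool pointing down it reaches from about 0.35 to 0.9 m from the base axis. Payload 8.1 kg.
Tool frame: the origin (TCP) lies at the very end of the fingers, on their centre line; the grasp point (between the pads) lies 19 mm behind it; z points along the fingers, x is the direction in which the jaws open and shut, and the axes are right-handed (so a half turn about z gives the same grasp; the last joint's range is limited). The gripper opens to 92 mm and grips with 3 to 60 N. Pads are 19 mm wide; open, the fingers measure 130 mm over their backs; the gripper's body (75 mm by 190 mm) begins 47 mm behind the grasp point.
Start: joints at [1.086, 0.434, 0.025, 1.573, -0.012, 1.134, -0.075], TCP at [0.233, -0.58, 0.227] pointing down, gripper open.
Joint ranges: [-2.62, 2.62], [-0.44, 2.09], [-1.27, 1.32], [0.08, 2.57], [-1.32, 4.46], [0.12, 2], [-2.74, 2.74]. Speed limits (rad/s): [2.22, 2.22, 3.01, 3.01, 3.14, 3.14, 3.14].

INTERFACE

Orientations are given as a rotation vector (axis times angle).
In Python, from cell import status, viewer, arm gives the robot as it stands.
- The arm moves only by the tool jog_arm, never from a script. Its argument "commands" is text: rows parted by semicolons, each of 7 numbers parted by spaces: the closure, from -1 (fully open) to 1 (shut), then the shift along the world's x, y, z normalised to -1 to 1, where 1 is 0.3 m, then the turn, a rotation vector about the world's x, y, z normalised to -1 to 1, where 1 is 2 pi rad. In form: jaw dx dy dz wx wy wz; .... A call has exactly 5 rows; each row shifts and turns the commanded pose from where the row before left it; what a row does not reach is not made up. A row lasts 1/10 s, in which the tool goes at most 50 mm and 8.59 degrees, less where a joint would pass 70% of its speed; a pose out of reach is approached as far as the arm can. A call with a number of a shift or a turn outside -1 to 1 is refused whole. A call with a gripper value outside its range is refused whole. The fingers move at their own pace and stop on an object; "force" is the grip in N (left out, the last holds). Time passes only in rows, so rows that do not move let the fingers close, or fill a call up. It gives the time, the measured TCP pose, the force and the opening at its end, in the units of the state.
- status.observe(): the state, without advancing time (a new reading comes with each control period).
- viewer.get_image(name): name is "scene" or "top"; returns a dict with "pixels" (480x640x3 uint8, red, green, blue), "z_map" (480x640 float32, m along the optical axis (not along the pixel's ray), 0 where there is no reading), "camera_matrix" (3x3 intrinsics, pixels), "R" (3x3) and "t" (3): a world point X has camera coordinates R X + t. Camera axes: x right, y down, z forward; pixel columns grow to the right and rows downward; lengths in m; the calibration is good to about 2 mm. A picture is of the moment at which its call begins.
- arm.sign_off(): hands the job in, once; it reports no verdict.
The state is a dict: "clock": time; "joints": joint angles; "dq": joint speeds; "joint_efforts": joint torques, N m; "position": TCP position; "ee_rot": TCP orientation; "force": force on the tool from outside, world axes, zero at the start; "ft_torque": the same for the moment, N m; "width": opening from 0.0 (shut) to 1.0 (fully open).
Only numpy, scipy, OpenCV 4.12 (cv2) and the standard library are available. Lean on these libraries where they do the work, as an engineer would, in place of code of your own. Each camera call takes 0.05 s, during which the arm holds its last target. There are 200 camera calls.

## Working session

There is one attempt and no reset: what is moved stays moved. The work goes in short steps, Python scripts to look and compute and a tool call to move; the robot and the scene stay as the last step left them, time stands still between calls to the robot, and variables do not carry over. Pictures are saved under pics/ and viewed, about 8 in all and at most 12, crops included, and the job is handed in when it is done.

Besides the shell and the picture viewer there is one more tool, called after ">>>" by a JSON object that holds its "name" and its "arguments". jog_arm: Moves the arm, as the interface text tells. Scaled input: -1 to 1 covers 0.3 m each way for a shift and 2 pi rad each way for a turn. Its arguments: {"type":"object","properties":{"commands":{"type":"string"},"force":{"type":"number"}},"required":["commands"]}

```bash
mkdir -p pics; ls; cat > h.py <<'E'
import numpy as np,cv2
from cell import status,viewer,arm
def grab(n,f=None):
    d=viewer.get_image(n)
    if f: cv2.imwrite('pics/'+f,d['pixels'][:,:,::-1])
    return d
def pts(d):
    K=np.array(d['camera_matrix']);z=d['z_map'];v,u=np.mgrid[:480,:640]
    c=np.stack([(u-K[0,2])/K[0,0]*z,(v-K[1,2])/K[1,1]*z,z],-1)
    return (c-np.array(d['t']))@np.array(d['R'])
def ray(d,u,v,h):
    K=np.array(d['camera_matrix']);R=np.array(d['R']);t=np.array(d['t'])
    o=-R.T@t;r=R.T@np.linalg.solve(K,[u,v,1.]);return o+r*(h-o[2])/r[2]
E
python3 - <<'E'
from h import *
a=grab('scene','s0.png');b=grab('top','t0.png')
np.savez('d0.npz',**{k+n:np.array(d[k]) for n,d in (('s',a),('t',b)) for k in d})
for n,d in (('scene',a),('top',b)):
    P=pts(d);h=cv2.cvtColor(d['pixels'],cv2.COLOR_RGB2HSV)
    m=cv2.inRange(h,(20,120,80),(35,255,255))
    k,l,s,c=cv2.connectedComponentsWithStats(m)
    for i in range(1,k):
        if s[i,4]>60: q=P[l==i]; print(n,s[i],c[i],np.median(q,0).round(3))
    print('cam',-np.array(d['R']).T@np.array(d['t']))
print(status.observe())
E
```

```text
pics
scene [244 194  21  13 139] [254.38848921 201.07913669] [ 0.371 -0.276  0.01 ]
scene [ 225  224   85   51 2182] [266.51787351 248.25618698] [ 0.602 -0.089  0.08 ]
scene [211 228  16  13 152] [218.68421053 233.70394737] [ 0.62  -0.193  0.094]
scene [ 82 322  13  19 153] [ 88.23529412 330.94117647] [ 0.936 -0.204  0.101]
scene [189 372  12  21 172] [194.69767442 382.00581395] [0.937 0.005 0.103]
scene [322 435  11  23 194] [327.15463918 445.30412371] [0.937 0.213 0.107]
cam [1.24772287 0.3544631  0.669371  ]
top [ 317  145   70   73 3152] [351.33470812 180.82455584] [ 0.597 -0.094  0.08 ]
top [  9 147  16 107 908] [ 15.85242291 200.21806167] [0.562 0.647 0.045]
top [393 164  15  15 131] [400.34351145 170.82442748] [ 0.616 -0.198  0.095]
top [427 282  24  23 238] [437.87394958 292.92016807] [ 0.357 -0.287  0.012]
cam [ 0.36750209 -0.02414291  1.35707671]
{'clock': 0.1, 'joints': array([ 1.08640732,  0.43516466,  0.02499697,  1.57397841, -0.01163896,
        1.13399935, -0.0751279 ]), 'dq': array([ 0.00104141, -0.00076569, -0.00151399, -0.0035083 , -0.00057957,
        0.00084906, -0.00261544]), 'joint_efforts': array([ 3.27928930e-03, -6.69121814e+01,  9.88105685e-01, -3.15144396e+01,
       -6.05644332e-02,  3.74124886e-02,  4.60339197e-05]), 'position': array([ 0.23264856, -0.5796058 ,  0.22602737]), 'ee_rot': array([-2.60188069e+00,  1.75938198e+00,  1.91263080e-03]), 'force': array([ 0.31726673, -0.60248096,  0.24539205]), 'ft_torque': array([ 0.01485045, -0.02921638, -0.01694577]), 'width': 0.9992206016776471}
```

View pics/t0.png

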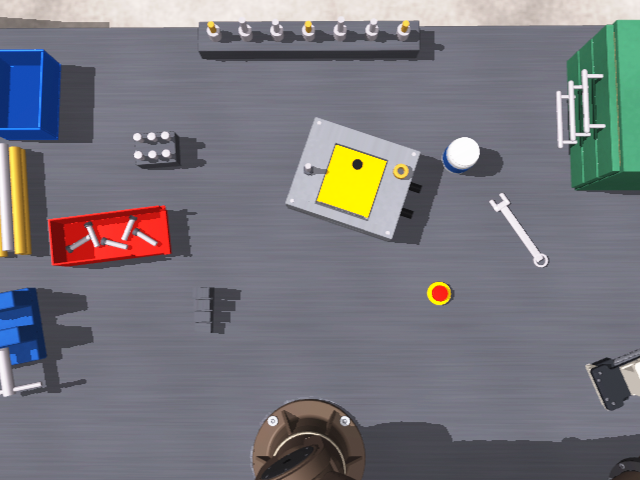

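View pics/s0.png

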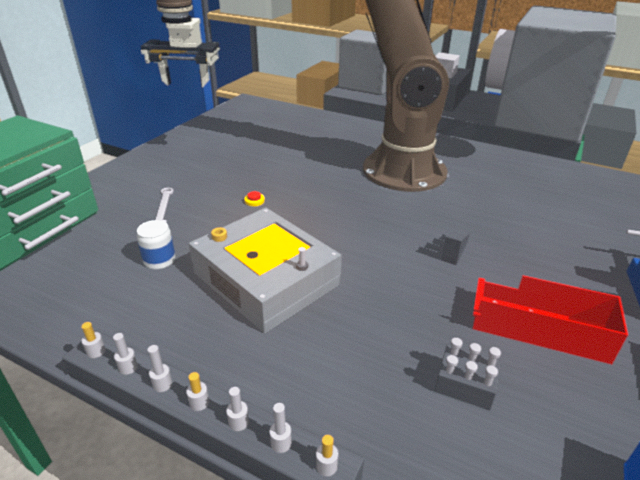

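```bash
python3 - <<'E'
from h import *
z=np.load('d0.npz')
from scipy.spatial.transform import Rotation as Ro
for n in 'st':
    d={k:z[k+n] for k in('pixels','z_map','camera_matrix','R','t')};P=pts(d)
    h=cv2.cvtColor(d['pixels'],cv2.COLOR_RGB2HSV)
    m=cv2.inRange(h,(20,120,80),(35,255,255));k,l,s,c=cv2.connectedComponentsWithStats(m)
    i=1+np.argmax([ (s[j,4] if np.linalg.norm(np.median(P[l==j],0)-[.6,-.09,.08])<.03 else 0) for j in range(1,k)])
    cn=max(cv2.findContours((l==i).astype('u1'),0,2)[0],key=cv2.contourArea)
    w=np.array([ray(d,*p[0],.08)[:2] for p in cv2.convexHull(cn)]).astype('f4')
    print(n,'cover rect',cv2.minAreaRect(w))
    hull=cv2.fillPoly(np.zeros((480,640),'u1'),[cv2.erode(np.zeros(1),None) if 0 else cv2.convexHull(cn)],1)
    dk=(hull>0)&(h[...,2]<70);v,u=np.nonzero(dk);print('spot',len(u),u.mean(),v.mean(),ray(d,u.mean(),v.mean(),.08))
    q=P[(abs(P[...,2]-.08)<.006)&(abs(P[...,0]-.6)<.17)&(abs(P[...,1]+.09)<.17)][:,:2].astype('f4')
    print('boxtop',cv2.minAreaRect(q))
    a=(P[...,2]>.088)&(P[...,2]<.16)&(abs(P[...,0]-.6)<.16)&(abs(P[...,1]+.09)<.17)
    k,l,s,c=cv2.connectedComponentsWithStats(a.astype('u1'))
    for j in range(1,k):
        if s[j,4]>15:print(' above',c[j].round(),s[j,4],P[l==j].mean(0).round(3),P[l==j].min(0).round(3),P[l==j].max(0).round(3))
print(Ro.from_rotvec([-2.60188069e+00,1.75938198e+00,1.9e-3]).as_matrix().round(3))
E
```

```text
s cover rect ((0.5981462597846985, -0.09137119352817535), (0.11748403310775757, 0.13032200932502747), 71.18397521972656)
spot 0 nan nan [nan nan nan]
boxtop ((0.604065477848053, -0.09598532319068909), (0.2462022304534912, 0.20363108813762665), 70.93913269042969)
 above [218. 232.] 141 [ 0.618 -0.195  0.094] [ 0.6   -0.213  0.088] [ 0.632 -0.181  0.097]
 above [302. 258.] 136 [0.623 0.002 0.105] [ 0.611 -0.009  0.088] [0.63  0.011 0.126]
t cover rect ((0.5984455347061157, -0.09510140120983124), (0.1163073405623436, 0.13034027814865112), 71.2056884765625)
spot 69 357.0 164.0 [ 0.63433885 -0.10761769  0.08      ]
boxtop ((0.6062453389167786, -0.0989094078540802), (0.24039191007614136, 0.2018767148256302), 71.12626647949219)
 above [309. 168.] 80 [ 0.62  -0.003  0.105] [ 0.611 -0.015  0.088] [0.63  0.007 0.13 ]
 above [401. 171.] 139 [ 0.616 -0.2    0.096] [ 0.601 -0.215  0.089] [ 0.631 -0.185  0.103]
[[ 0.372 -0.928 -0.001]
 [-0.928 -0.372  0.001]
 [-0.001  0.    -1.   ]]<stdin>:13: RuntimeWarning: Mean of empty slice.
  ret = ret.dtype.type(ret / rcount)
```

The top picture shows the yellow cover at about (352,181), its black spot at (357,164), the bolt at (309,168), the collar at (401,171) and the stop button at (439,293). The scene picture agrees.

Measured against the given sizes:
- **Box:** centre (0.605, -0.097), yaw -18.9°. Its top measures about 240 x 202 mm, as it should.
- **Spot:** (0.634, -0.107), which matches the position computed from the box.

I'm shutting the jaws and moving above the spot, with the jaw axis turned 20° from box y so the gripper body clears the bolt.

>>> {"name": "jog_arm", "arguments": {"commands": "1 0.095 0.113 0 0 0 0.0237; 1 0.095 0.113 0 0 0 0.0237; 1 0.095 0.113 0 0 0 0.0237; 1 0.095 0.113 0 0 0 0.0237; 1 0.095 0.113 0 0 0 0.0237", "force": 20}}

```text
clock: 0.6
position: [0.376, -0.4089, 0.2265]
ee_rot: [-3.066, 0.683, 0.001]
force: [0.7, 0.1, -0.0]
width: 0.617
```

>>> {"name": "jog_arm", "arguments": {"commands": "1 0.095 0.113 0 0 0 0.0237; 1 0.095 0.113 0 0 0 0.0237; 1 0.095 0.113 0 0 0 0.0237; 1 0.095 0.113 0 0 0 0.0237; 1 0.095 0.113 0 0 0 0.0237"}}

```text
clock: 1.1
position: [0.5185, -0.2395, 0.2266]
ee_rot: [-3.105, -0.479, 0.001]
force: [1.1, 0.2, 0.6]
width: 0.178
```

>>> {"name": "jog_arm", "arguments": {"commands": "1 0.095 0.113 0 0 0 0.0237; 1 0.095 0.113 0 0 0 0.0237; 1 0.095 0.113 0 0 0 0.0237; 1 0.095 0.113 0 0 0 0.0237; 1 0 0 0 0 0 0"}}

```text
clock: 1.6
position: [0.6344, -0.0979, 0.2262]
ee_rot: [-2.819, -1.377, -0.005]
force: [0.8, -0.4, -0.4]
width: 0.001
```

>>> {"name": "jog_arm", "arguments": {"commands": "1 0 -0.015 -0.14 0.0067 0.0197 0; 1 0 -0.015 -0.14 0.0067 0.0197 0; 1 0 0 -0.14 0 0 0; 1 0 0 -0.02 0 0 0; 1 0 0 0 0 0 0"}}

```text
clock: 2.1
position: [0.6309, -0.1141, 0.0942]
ee_rot: [-2.654, -1.275, 0.279]
force: [0.4, -0.1, 0.5]
width: 0.003
```

>>> {"name": "jog_arm", "arguments": {"commands": "1 0.005 0.02 -0.007 0 0 0; 1 0 0 -0.007 0 0 0; 1 0 0 -0.007 0 0 0; 1 0 0 -0.007 0 0 0; 1 0 0 -0.007 0 0 0"}}

```text
clock: 2.6
position: [0.6335, -0.1087, 0.0848]
ee_rot: [-2.656, -1.276, 0.276]
force: [0.2, -0.4, -0.7]
width: 0.003
```

>>> {"name": "jog_arm", "arguments": {"commands": "1 0 0 -0.005 0 0 0; 1 0 0 -0.005 0 0 0; 1 0 0 -0.005 0 0 0; 1 0 0 0 0 0 0; 1 0 0 0 0 0 0"}}

```text
clock: 3.1
position: [0.6334, -0.1086, 0.0797]
ee_rot: [-2.655, -1.275, 0.277]
force: [0.2, -0.1, 1.8]
width: 0.003
```

>>> {"name": "jog_arm", "arguments": {"commands": "1 0 0 -0.005 0 0 0; 1 0 0 -0.005 0 0 0; 1 0 0 -0.003 0 0 0; 1 0 0 0 0 0 0; 1 0 0 0 0 0 0"}}

```text
clock: 3.6
position: [0.6335, -0.1085, 0.0761]
ee_rot: [-2.656, -1.276, 0.276]
force: [-0.9, -0.6, 3.7]
width: 0.005
```

>>> {"name": "jog_arm", "arguments": {"commands": "1 0 0 -0.004 0 0 0; 1 0 0 -0.004 0 0 0; 1 0 0 0 0 0 0; 1 0 0 0 0 0 0; 1 0 0 0 0 0 0"}}

```text
clock: 4.1
position: [0.6336, -0.1085, 0.0754]
ee_rot: [-2.656, -1.276, 0.276]
force: [-3.1, -2.2, 17.1]
width: 0.008
```

>>> {"name": "jog_arm", "arguments": {"commands": "1 0.11 -0.038 0.1 0 0 0; 1 0.11 -0.038 0.1 0 0 0; 1 0.11 -0.038 0.1 0 0 0; 1 0.05 -0.018 0.1 0 0 0; 1 0 0 0.1 0 0 0"}}

```text
clock: 4.6
position: [0.7484, -0.1482, 0.2226]
ee_rot: [-2.655, -1.275, 0.278]
force: [0.3, 0.6, 0.2]
width: 0.009
```

>>> {"name": "jog_arm", "arguments": {"commands": "1 0 0 0 0 0 0; 1 0 0 0 0 0 0; 1 0 0 0 0 0 0; 1 0 0 0 0 0 0; 1 0 0 0 0 0 0"}}

```text
clock: 5.1
position: [0.7469, -0.1481, 0.2225]
ee_rot: [-2.654, -1.275, 0.279]
force: [-0.6, 0.2, -0.9]
width: 0.002
```

```bash
python3 - <<'E'
from h import *
a=grab('top','t1.png');b=grab('scene','s1.png')
cv2.imwrite('pics/c1.png',np.hstack([cv2.resize(a['pixels'][90:270,260:460],(400,360)),cv2.resize(b['pixels'][150:330,150:350],(400,360))])[:,:,::-1])
P=pts(a);h=cv2.cvtColor(a['pixels'],cv2.COLOR_RGB2HSV)
g=cv2.inRange(h,(45,120,60),(80,255,255));g[:,500:]=0;v,u=np.nonzero(g);print('green',len(u),u.mean(),v.mean(),ray(a,u.mean(),v.mean(),.064),np.median(P[v,u],0))
C=np.array([.605,-.097]);X=np.array([.946,-.324]);Y=-X[::-1]*[-1,-1]*1
Y=np.array([.324,.946])
for n,d in(('t',a),('s',b)):
    P=pts(d);q=P[(P[...,2]>.14)&(abs((P[...,:2]-C)@Y)<.07)&(abs((P[...,:2]-C)@X+.065)<.04)]
    if len(q): print(n,'cover',len(q),((q[:,:2]-C)@X).min(),((q[:,:2]-C)@X).max(),q[:,2].max(),np.percentile((q[:,:2]-C)@Y,[2,98]))
s=status.observe();print(s['clock'],s['position'],s['ee_rot'],s['joints'])
E
```

```text
green 7 362.57142857142856 169.42857142857142 [ 0.62562577 -0.12072406  0.064     ] [ 0.6258435  -0.12139298  0.06361208]
t cover 1064 -0.0907718359900242 -0.025012831356403302 0.6399919252503763 [-0.06964137  0.04937623]
s cover 96 -0.03906709324709777 -0.025121530992581277 0.1598827705893221 [-0.04922607  0.05953425]
5.2 [ 0.74708312 -0.1481015   0.22293032] [-2.6548541  -1.27537658  0.2775632 ] [ 0.31047249  0.91952287 -0.4793536   0.7684022   0.28710573  1.76306379
  0.8731807 ]
```

View pics/c1.png

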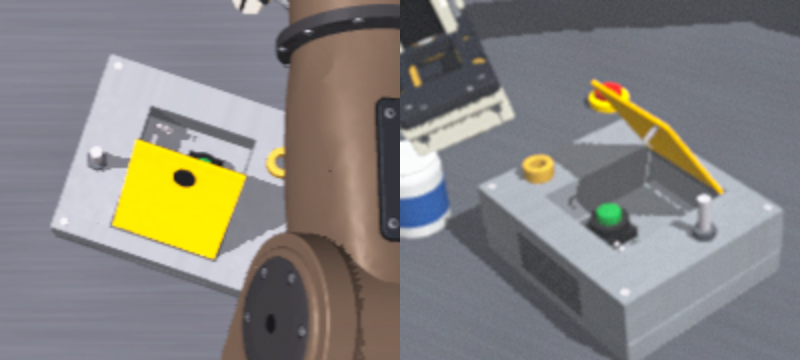

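Left crop (top view) and right crop (scene view): the cover is mid-swing at about 45°, with the green button showing below it at (608,215). I'll let it finish opening.

>>> {"name": "jog_arm", "arguments": {"commands": "1 0 0 0 0 0 0; 1 0 0 0 0 0 0; 1 0 0 0 0 0 0; 1 0 0 0 0 0 0; 1 0 0 0 0 0 0"}}

```text
clock: 5.7
position: [0.7474, -0.148, 0.2235]
ee_rot: [-2.655, -1.276, 0.276]
force: [-0.0, -0.9, -1.1]
width: 0.005
```

>>> {"name": "jog_arm", "arguments": {"commands": "1 0 0 0 0 0 0; 1 0 0 0 0 0 0; 1 0 0 0 0 0 0; 1 0 0 0 0 0 0; 1 0 0 0 0 0 0"}}

```text
clock: 6.2
position: [0.7474, -0.148, 0.2234]
ee_rot: [-2.655, -1.276, 0.276]
force: [-0.9, -0.0, -0.0]
width: 0.004
```

```bash
python3 - <<'E'
from h import *
a=grab('top');b=grab('scene')
cv2.imwrite('pics/c2.png',np.hstack([cv2.resize(a['pixels'][90:270,260:460],(400,360)),cv2.resize(b['pixels'][150:330,150:350],(400,360))])[:,:,::-1])
C=np.array([.605,-.097]);X=np.array([.946,-.324]);Y=np.array([.324,.946])
for n,d in(('t',a),('s',b)):
    P=pts(d);h=cv2.cvtColor(d['pixels'],cv2.COLOR_RGB2HSV);r=P[...,:2]-C
    near=(abs(r@X)<.1)&(abs(r@Y)<.08)
    g=(cv2.inRange(h,(45,120,50),(80,255,255))>0)&near
    q=P[g];print(n,'green',len(q),np.median(q,0) if len(q) else '',(q.min(0),q.max(0)) if len(q) else '')
    y=(cv2.inRange(h,(18,100,60),(35,255,255))>0)&near;q=P[y]
    for lo in np.arange(.08,.22,.02):
        w=q[(q[:,2]>=lo)&(q[:,2]<lo+.02)]
        if len(w)>5:print(' z%.2f'%lo,len(w),np.median((w[:,:2]-C)@X).round(3),np.percentile((w[:,:2]-C)@Y,[2,98]).round(3))
E
```

```text
t green 127 [ 0.61518352 -0.11707424  0.06386018] (array([ 0.60286268, -0.1306494 ,  0.04830836]), array([ 0.62868882, -0.10458036,  0.07136112]))
 z0.08 158 -0.076 [-0.079  0.058]
 z0.10 160 -0.072 [-0.056  0.054]
 z0.12 174 -0.069 [-0.056  0.053]
 z0.14 180 -0.065 [-0.056  0.053]
 z0.16 164 -0.062 [-0.056  0.053]
 z0.18 193 -0.058 [-0.056  0.054]
 z0.20 179 -0.055 [-0.056  0.053]
s green 111 [ 0.61834365 -0.11057979  0.06235137] (array([ 0.59829252, -0.12447643,  0.05265252]), array([ 0.62808729, -0.10119815,  0.06590793]))
 z0.08 277 -0.073 [-0.079  0.059]
 z0.10 250 -0.07 [-0.048  0.059]
 z0.12 254 -0.067 [-0.051  0.058]
 z0.14 268 -0.063 [-0.051  0.058]
 z0.16 263 -0.06 [-0.052  0.058]
 z0.18 266 -0.056 [-0.053  0.058]
 z0.20 146 -0.055 [-0.053  0.057]
```

View pics/c2.png

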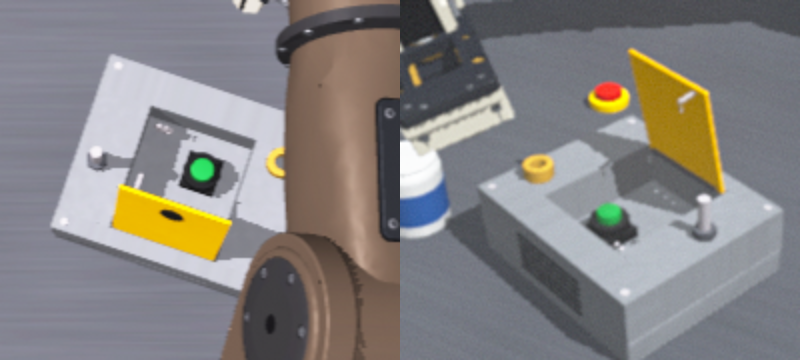

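The cover now stands upright at about 1.4 rad: it leans from box x -75 at the hinge to -55 at z 0.2. The green button's centre is at (0.615, -0.117, 0.064), where it should be, and the bolt and collar stand undisturbed. Next I move over the button.

>>> {"name": "jog_arm", "arguments": {"commands": "1 -0.114 0.0275 -0.0775 0 0 0; 1 -0.114 0.0275 -0.0775 0 0 0; 1 -0.114 0.0275 -0.0775 0 0 0; 1 -0.114 0.0275 -0.0775 0 0 0; 1 0 0 0 0 0 0"}}

```text
clock: 6.8
position: [0.6019, -0.1139, 0.1267]
ee_rot: [-2.647, -1.276, 0.293]
force: [-0.6, -0.5, -0.4]
width: 0.007
```

>>> {"name": "jog_arm", "arguments": {"commands": "1 0 0 -0.06 0 0 0; 1 0 0 -0.06 0 0 0; 1 0 0 -0.06 0 0 0; 1 0 0 0 0 0 0; 1 0 0 0 0 0 0"}}

```text
clock: 7.3
position: [0.6107, -0.1149, 0.0764]
ee_rot: [-2.655, -1.275, 0.277]
force: [0.2, -0.3, 0.3]
width: 0.005
```

>>> {"name": "jog_arm", "arguments": {"commands": "1 0 0 -0.012 0 0 0; 1 0 0 -0.011 0 0 0; 1 0 0 -0.01 0 0 0; 1 0 0 -0.008 0 0 0; 1 0 0 -0.008 0 0 0"}}

```text
clock: 7.8
position: [0.6108, -0.115, 0.062]
ee_rot: [-2.656, -1.276, 0.276]
force: [0.1, -1.0, 3.5]
width: 0.008
```

>>> {"name": "jog_arm", "arguments": {"commands": "1 0 0 -0.004 0 0 0; 1 0 0 0 0 0 0; 1 0 0 0 0 0 0; 1 0 0 0 0 0 0; 1 0 0 0 0 0 0"}}

```text
clock: 8.3
position: [0.6108, -0.115, 0.0608]
ee_rot: [-2.656, -1.276, 0.276]
force: [1.2, 0.0, 4.3]
width: 0.003
```

>>> {"name": "jog_arm", "arguments": {"commands": "1 0 0 -0.004 0 0 0; 1 0 0 -0.004 0 0 0; 1 0 0 0 0 0 0; 1 0 0 0 0 0 0; 1 0 0 0 0 0 0"}}

```text
clock: 8.8
position: [0.6109, -0.115, 0.0598]
ee_rot: [-2.656, -1.276, 0.275]
force: [-1.5, -1.9, 16.5]
width: 0.006
```

The button is on its stop at 16.5 N. Next I go up, take out the tilt, and cross over to the robot side of the cover.

>>> {"name": "jog_arm", "arguments": {"commands": "1 0.01 -0.003 0.133 0 0 0; 1 0.025 -0.009 0.133 0 0 0; 1 0.025 -0.009 0.133 0 0 0; 1 0.025 -0.009 0.133 0 0 0; 1 0 0 0.133 0 0 0"}}

```text
clock: 9.3
position: [0.636, -0.1245, 0.2584]
ee_rot: [-2.655, -1.275, 0.278]
force: [0.4, -0.4, -0.3]
width: 0.007
```

>>> {"name": "jog_arm", "arguments": {"commands": "1 0 0 0 -0.0067 -0.0197 0; 1 -0.05 0.02 0 -0.0067 -0.0197 0; 1 -0.12 0.04 0 0 0 0; 1 -0.12 0.04 0 0 0 0; 1 0 0 0 0 0 0"}}

```text
clock: 9.8
position: [0.5442, -0.0923, 0.2574]
ee_rot: [-2.83, -1.364, 0.006]
force: [0.4, 0.0, 0.9]
width: 0.005
```

>>> {"name": "jog_arm", "arguments": {"commands": "1 -0.08 0.053 0 0 0 0; 1 -0.08 0.053 0 0 0 0; 1 0 0 -0.13 0 0 0; 1 0 0 -0.13 0 0 0; 1 0 0 0 0 0 0"}}

```text
clock: 10.3
position: [0.4978, -0.0627, 0.1755]
ee_rot: [-2.828, -1.359, 0.011]
force: [-1.6, 0.3, 0.9]
width: 0.002
```

```bash
python3 - <<'E'
from h import *
s=status.observe();p=s['position'];C=np.array([.605,-.097]);X=np.array([.946,-.324]);Y=np.array([.324,.946])
print(s['clock'],p,'box',(p[:2]-C)@X,(p[:2]-C)@Y)
th=np.array([1.2,1,.8,.6,.4,.2,.05]);r=np.array([.108,.11,.112,.114,.115,.115,.115])
x=-.09+r*np.cos(th)-.005*np.sin(th);z=.075+r*np.sin(th)+.005*np.cos(th)
W=np.c_[C+np.outer(x,X),z];D=np.diff(np.vstack([p,W]),axis=0)
print(W.round(4));print((D/.3).round(3))
b=grab('scene','s3.png');cv2.imwrite('pics/c3.png',cv2.resize(b['pixels'][100:330,150:450],(750,575))[:,:,::-1])
E
```

```text
10.3 [ 0.49782071 -0.06269747  0.17548298] box -0.1125056314822441 -0.0022758958746323258
[[ 0.5525 -0.079   0.1775]
 [ 0.5721 -0.0857  0.1703]
 [ 0.5903 -0.092   0.1588]
 [ 0.6062 -0.0974  0.1435]
 [ 0.6182 -0.1015  0.1244]
 [ 0.6255 -0.104   0.1027]
 [ 0.6283 -0.105   0.0857]]
[[ 0.182 -0.054  0.007]
 [ 0.065 -0.022 -0.024]
 [ 0.061 -0.021 -0.038]
 [ 0.053 -0.018 -0.051]
 [ 0.04  -0.014 -0.064]
 [ 0.024 -0.008 -0.072]
 [ 0.009 -0.003 -0.057]]
```

View pics/c3.png

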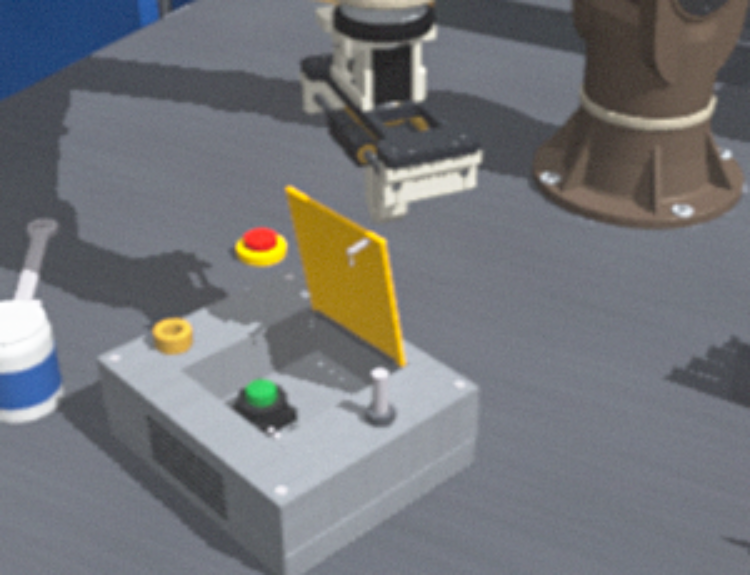

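The fingers are behind the upright cover, on its robot side, with the cover at (345,270) in this crop and the button up again at (262,395). The bolt and collar are in place. I now push along the arc.

>>> {"name": "jog_arm", "arguments": {"commands": "1 0.09 -0.029 0.003 0 0 0; 1 0.046 -0.0125 0.002 0 0 0; 1 0.046 -0.0125 0.002 0 0 0; 1 0.033 -0.011 -0.012 0 0 0; 1 0.033 -0.011 -0.012 0 0 0"}}

```text
clock: 10.85
position: [0.5767, -0.0852, 0.1756]
ee_rot: [2.831, 1.36, 0.002]
force: [-0.7, 0.8, -0.3]
width: 0.006
```

>>> {"name": "jog_arm", "arguments": {"commands": "1 0.031 -0.011 -0.019 0 0 0; 1 0.031 -0.011 -0.019 0 0 0; 1 0.027 -0.009 -0.026 0 0 0; 1 0.027 -0.009 -0.026 0 0 0; 1 0 0 0 0 0 0"}}

```text
clock: 11.35
position: [0.6105, -0.0975, 0.1459]
ee_rot: [-2.831, -1.359, 0.002]
force: [-0.0, 0.1, -0.1]
width: 0.001
```

```bash
python3 - <<'E'
from h import *
b=grab('scene','s4.png');cv2.imwrite('pics/c4.png',cv2.resize(b['pixels'][100:330,150:450],(750,575))[:,:,::-1])
E
```

```text
(no output)
```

View pics/c4.png

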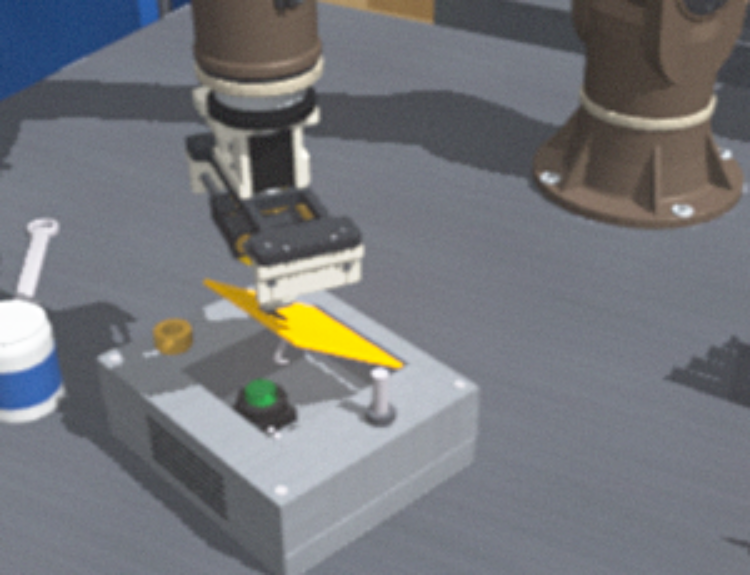

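The cover is being pushed over, down to about 35°, with the fingers on its outer face at (285,305).

>>> {"name": "jog_arm", "arguments": {"commands": "1 0.014 -0.006 -0.036 0 0 0; 1 0.014 -0.006 -0.036 0 0 0; 1 0.012 -0.004 -0.036 0 0 0; 1 0.012 -0.004 -0.036 0 0 0; 1 0.006 -0.003 -0.025 0 0 0"}}

```text
clock: 11.9
position: [0.6278, -0.104, 0.0955]
ee_rot: [-2.831, -1.36, 0.001]
force: [-0.3, 1.0, 2.0]
width: 0.008
```

>>> {"name": "jog_arm", "arguments": {"commands": "1 0.004 -0.001 -0.012 0 0 0; 1 0 0 -0.012 0 0 0; 1 0 0 -0.01 0 0 0; 1 0 0 -0.005 0 0 0; 1 0 0 0 0 0 0"}}

```text
clock: 12.4
position: [0.6288, -0.1043, 0.0852]
ee_rot: [2.832, 1.36, 0.0]
force: [0.9, -1.0, 1.5]
width: 0.007
```

>>> {"name": "jog_arm", "arguments": {"commands": "1 0 0 -0.006 0 0 0; 1 0 0 -0.006 0 0 0; 1 0 0 -0.006 0 0 0; 1 0 0 -0.006 0 0 0; 1 0 0 -0.005 0 0 0"}}

```text
clock: 12.9
position: [0.629, -0.1043, 0.0763]
ee_rot: [2.832, 1.36, 0.0]
force: [1.8, -0.7, 2.3]
width: 0.008
```

>>> {"name": "jog_arm", "arguments": {"commands": "1 0 0 -0.004 0 0 0; 1 0 0 -0.004 0 0 0; 1 0 0 0 0 0 0; 1 0 0 0 0 0 0; 1 0 0 0 0 0 0"}}

```text
clock: 13.4
position: [0.6291, -0.1042, 0.075]
ee_rot: [2.831, 1.36, 0.001]
force: [-1.1, -1.4, 10.1]
width: 0.004
```

>>> {"name": "jog_arm", "arguments": {"commands": "1 0 0 -0.004 0 0 0; 1 0 0 0 0 0 0; 1 0 0 0 0 0 0; 1 0 0 0 0 0 0; 1 0 0 0 0 0 0"}}

```text
clock: 13.9
position: [0.6292, -0.1042, 0.0747]
ee_rot: [2.831, 1.36, 0.001]
force: [-4.5, -1.6, 18.6]
width: 0.006
```

The press-in is solid against the stop: force rises from 10 to 19 N over 0.3 mm. I'll release slowly, rise, then check.

>>> {"name": "jog_arm", "arguments": {"commands": "1 0 0 0.01 0 0 0; 1 0 0 0.01 0 0 0; 1 0 0 0.02 0 0 0; 1 0 0 0.06 0 0 0; 1 0.03 -0.01 0.13 0 0 0"}}

```text
clock: 14.4
position: [0.6344, -0.1068, 0.1393]
ee_rot: [-2.827, -1.36, 0.011]
force: [0.2, 0.3, 0.6]
width: 0.006
```

>>> {"name": "jog_arm", "arguments": {"commands": "1 0.11 -0.038 0.1 0 0 0; 1 0.11 -0.038 0.1 0 0 0; 1 0.11 -0.038 0.1 0 0 0; 1 0 0 0 0 0 0; 1 0 0 0 0 0 0"}}

```text
clock: 14.9
position: [0.7368, -0.141, 0.2313]
ee_rot: [-2.831, -1.36, 0.0]
force: [-0.5, 0.0, -0.5]
width: 0.002
```

```bash
python3 - <<'E'
from h import *
b=grab('scene','s5.png');a=grab('top')
cv2.imwrite('pics/c5.png',np.hstack([cv2.resize(a['pixels'][90:270,260:460],(400,360)),cv2.resize(b['pixels'][150:330,150:350],(400,360))])[:,:,::-1])
C=np.array([.605,-.097])
for n,d in(('t',a),('s',b)):
    P=pts(d);h=cv2.cvtColor(d['pixels'],cv2.COLOR_RGB2HSV)
    y=(cv2.inRange(h,(20,120,80),(35,255,255))>0)&(np.linalg.norm(P[...,:2]-C,axis=-1)<.088);q=P[y]
    r=(q[:,:2]-C)@[.946,-.324]
    print(n,len(q),'slope',np.polyfit(r,q[:,2],1),np.median(q[:,2]))
    m=(P[...,2]>.088)&(P[...,2]<.135)&(abs(P[...,0]-.6)<.16)&(abs(P[...,1]+.09)<.17)
    k,l,s,c=cv2.connectedComponentsWithStats(m.astype('u1'))
    for j in range(1,k):
        if s[j,4]>15:print(' above',s[j,4],P[l==j].mean(0).round(3))
s=status.observe();print(s['clock'],s['position'],s['force'])
E
```

```text
t 3136 slope [0.00126805 0.07983143] 0.08032380628379893
 above 76 [ 0.619 -0.002  0.106]
s 2188 slope [0.00605009 0.07995569] 0.07983095928523742
 above 142 [ 0.618 -0.195  0.094]
 above 141 [0.624 0.003 0.105]
15.0 [ 0.73525271 -0.14065373  0.23011845] [ 0.31922777  0.01679325 -0.29334131]
```

View pics/c5.png

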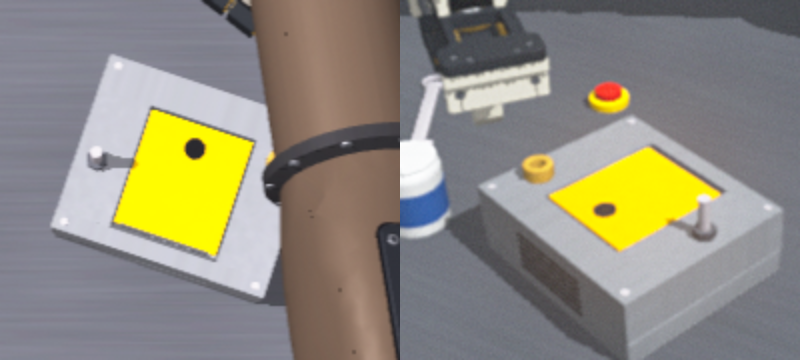

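The cover is flush and latched (slope 0.001 to 0.006 rad). The bolt and collar haven't moved, and the gripper is clear, so I'm handing in.

```bash
python3 -c "
from cell import arm
print(arm.sign_off())"
```

```text
the job is handed in; nothing more can be done
None
```

I pressed the cover open, pressed the green reset button down, and closed and latched the cover again. The job was handed in at about 15 s of the 64 s allowed, and the sign-off gave no verdict.

- **Opening:** I pressed the cover at its black spot to the stop (17 N). It swung fully open; its measured lean matched about 1.4 rad.
- **Reset button:** I pressed it until the force jumped to 16.5 N at the bottom of its travel. It looked up again in a later picture, before I closed the cover.
- **Closing:** I went round to the robot side, pushed the cover over and pressed it in to the stop (19 N), then released it slowly.
- **Last checks:** The cover is flush, with a slope of 0.001 to 0.006 rad and its top at 0.080 m. The bolt and collar are within about 2 mm of where they started. The stop button was never approached, and the gripper is clear with about 0 N on it.

No check failed. Two had limits:
- **Collar:** in the final top view it was mostly hidden by the arm, so its last position comes from the scene camera only.
- **Cover, button and stop button:** the cover angle and the button's travel come from depth, force and pictures, because no joint reading is available. I did not measure the stop button's travel.

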